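# Flip the cured sample's status flag

## Robot

A 6-joint arm with a two-finger parallel gripper is mounted at the origin on a cart in front of the work surface, level with it; the furniture and walls round the work are solid. World frame = base frame: x ahead of the robot, y to its left, z up, the work surface at z = 0. Lengths are in m, angles in rad, forces in N, time in s.
With the tool pointing down it reaches from about 0.35 to 0.775 m from the base axis. Payload 7.3 kg.
Tool frame: the origin (TCP) lies at the very end of the fingers, on their centre line; the grasp point (between the pads) lies robot.pinch_z behind it (robot.pinch_z is the distance from the TCP to the grasp point, in m); y points along the fingers, z is the direction in which the jaws open and shut, and the axes are right-handed (so a half turn about y gives the same grasp; the last joint's range is limited). The gripper opens to 92 mm and grips with 3 to 60 N. Pads are 19 mm wide; open, the fingers measure 130 mm over their backs; the gripper's body (75 mm by 190 mm) begins 47 mm behind the grasp point.
Start: joints at [-1.419, 0.342, 1.524, -0, 1.275, -0.146], TCP at [0.154, -0.502, 0.198] pointing down, gripper open.
Joint ranges: [-2.53, 2.53], [-0.77, 2.02], [0.04, 2.7], [-1, 4.14], [0.28, 2.66], [-3.11, 3.11]. Speed limits (rad/s): [2.57, 2.57, 3.14, 3.14, 3.14, 3.14].

## Interface

Orientations are given as [roll, pitch, yaw] about the fixed x, y, z axes, in that order (R = Rz(yaw) Ry(pitch) Rx(roll)).
In Python, from cell import status, viewer, robot gives the robot as it stands. The module is installed in compiled form; this text tells all that it offers.
- The arm moves only by the shell command python3 -m pendant 'ROWS' [FORCE]. ROWS is JSON, a list that holds one entry, the list of rows, each a list of 7 numbers: the shift along the tool's x, y, z in cm, then the turn, a rotation vector about the tool's x, y, z in rad, then the finger opening in cm, from 0 to 9.18. A call has 1 to 20 rows; each row is the pose to reach, as a shift and turn from the pose commanded when the call began, along the tool's axes at that moment; what a row does not reach only later rows make up. A row lasts 1/10 s, in which the tool goes at most 50 mm and 8.59 degrees, less where a joint would pass 70% of its speed; a pose out of reach is approached as far as the arm can. A call with a gripper value outside its range is refused whole. The fingers move at their own pace and stop on an object; FORCE is the grip in N (left out, the last holds). Time passes only in rows, so rows that repeat a pose let the fingers close. It gives the time, the measured TCP pose, the force and the opening at its end, in the units of the state.
- status.observe(): the state, without advancing time (a new reading comes with each control period).
- viewer.read_camera(name): name is "scene" or "top" or "wrist"; returns a dict with "image" (420x560x3 uint8, red, green, blue), "range_z" (420x560 float32, m along the optical axis (not along the pixel's ray), 0 where there is no reading), "fx", "fy", "cx", "cy" (pixels), "camera_from_world" (4x4, takes a point from world to camera coordinates). Camera axes: x right, y up, looking along -z (the intrinsics and any distortion apply to the point x, -y, -z); pixel columns grow to the right and rows downward; lengths in m; the calibration is good to about 2 mm. A picture is of the moment at which its call begins.
- robot.hand_in(): hands the job in, once; it reports no verdict.
The state is a dict: "time": time; "qpos": joint angles; "qvel": joint speeds; "joint_efforts": joint torques, N m; "tool_pos": TCP position; "tool_rot": TCP orientation; "contact_force": force on the tool from outside, world axes, zero at the start; "torque": the same for the moment, N m; "opening": finger opening in m.
Only numpy, scipy, OpenCV 4.12 (cv2) and the standard library are available. Lean on these libraries where they do the work, as an engineer would, in place of code of your own. Each camera call takes 0.05 s, during which the arm holds its last target. There are 200 camera calls.

## Task

The glue in the small wooden cell has cured: with the fingertips, turn the status flag on the stand that carries the wooden cell right over its pivot, so that it lies flat on its other rest with the green face up (press its black heel down to raise it, then push it over). Nothing needs gripping: do not lift or shift the stand, and leave the samples, the sanding block and the foam cube's red flag as they are.

Things in the scene. Friction and masses are not known exactly. Their poses are not given: they have to be found in the camera images.
- stand_cell: Stand of the small wooden cell: plywood base 155 (its x) x 150 (its y) x 10 mm, 1 kg, loose on the table. Origin: centre of the underside, z up. Flag on the near half, sample on the far half. Two bearing posts 16 mm wide (y), 73 mm high, 61 mm clear between them, centred at x = -37 mm. Rest pins, 12 mm thick, 61 mm high, at x = -37, y = +58 and -58 mm, under the flag's end positions.
- stand_cell_pivot (a point): Centre of the flag's pivot pin, fixed to the stand and turned as the stand is: pin along the stand's x, 65 mm above the table, 37 mm from the stand's centre towards -x.
- flag_cell (a joint): Flag angle, rad. 0: paddle flat to the stand's +y, red face (white bar) up; pi/2: upright; pi: flat to -y on the other rest, green face (white disc) up. Stops at 0 and pi; starts at 0 to 0.25. Slightly stiff hinge (0.035 N m): stays at any angle where left; under 3 N at a finger moves it. Pressing the heel down raises the paddle; then it can be pushed over from behind.
- flag_cell_edge (a point): Middle of the free edge of the paddle on the wooden cell's stand, 70 mm from the pin; moves with the paddle. The paddle is a plate 54 mm wide (along the pin), 5 mm thick at its grey rim, 7 mm over the coloured faces, 65 mm above the table when flat.
- flag_cell_heel (a point): Middle of the black heel of the same paddle, on the face that is up while red is up, 25 mm from the pin on the side away from the paddle; moves with it. The heel is the paddle plate carried on past the pin: black, ribbed, 50 mm wide, 5 mm thick, ending 40 mm from the pin.
- stand_foam: The same kind of stand, with the same kind of flag, carrying the white foam cube; to be left alone. Sizes, origin and axes as for stand_cell.
- flag_foam (a joint): Angle of the flag on the foam cube's stand, measured as for flag_cell; it starts at 0 to 0.25, red face up, and stays so.
- wood_cell: Small many-sided plywood cell, 68x80x67 mm, resting loose on the far half of stand_cell. Origin at the centre of its underside.
- foam_cube: White foam cube, 50x56x46 mm, resting loose on the far half of stand_foam. Origin at the centre of its underside.
- sanding_block: Brown sanding block, 61x100x31 mm, lying loose between the two stands. Origin at the centre of its underside.

How it is judged:
By the outcome, as a careful person would: the job done as asked, in the order asked, and still so for the second after the job is handed in, with the robot touching nothing.
It also fails if it takes over 38 s, if anything falls off the work surface, if the arm or the gripper's body presses on something with over 40 N, if the wrist force passes 120 N, or if a joint passes its speed limit or range.

## Working session

There is one attempt and no reset: what is moved stays moved. The work goes in short steps, Python scripts to look and compute and a shell command to move; the robot and the scene stay as the last step left them, time stands still between calls to the robot, and variables do not carry over. Pictures are saved under pics/ and viewed, about 8 in all and at most 12, crops included, and the job is handed in when it is done.

```bash
mkdir -p pics; cat > h.py <<'E'
import numpy as np,cv2
from cell import status,viewer,robot
def cam(n,f=None):
    c=viewer.read_camera(n)
    if f: cv2.imwrite('pics/'+f,c['image'][:,:,::-1])
    return c
def world(c):
    v,u=np.mgrid[0:420,0:560]; z=c['range_z']
    p=np.stack([(u-c['cx'])/c['fx']*z,-(v-c['cy'])/c['fy']*z,-z,np.ones_like(z)],-1)
    return (p@np.linalg.inv(c['camera_from_world']).T)[...,:3]
E
python3 - <<'E'
from h import *
for n in('top','scene'):
    c=cam(n,n+'1.png'); np.save(n+'.npy',world(c)); print({k:c[k] for k in c if k not in('image','range_z')})
s=status.observe();print(s['tool_pos'],s['tool_rot'],s['time'],robot.pinch_z)
E
```

```text
{'fx': 447.9516021086963, 'fy': 447.9516021086963, 'cx': 282.54983165670313, 'cy': 209.81608758424844, 'camera_from_world': array([[ 0.0285136 , -0.99953641,  0.01067409, -0.07303878],
       [ 0.99790408,  0.02908435,  0.05780616, -0.46363528],
       [-0.05808981,  0.00900346,  0.99827076, -1.05750759],
       [ 0.        ,  0.        ,  0.        ,  1.        ]])}
{'fx': 391.81212239118975, 'fy': 391.81212239118975, 'cx': 273.59062861388196, 'cy': 208.6451786697247, 'camera_from_world': array([[-0.88412304, -0.46706868,  0.01316442,  0.38252802],
       [ 0.31917365, -0.5831136 ,  0.7470654 , -0.23646971],
       [-0.3412545 ,  0.66469946,  0.66462018, -0.89028395],
       [ 0.        ,  0.        ,  0.        ,  1.        ]])}
[ 0.15400482 -0.50150474  0.19771881] [-1.57214281e+00  1.89547613e-04 -2.84382076e+00] 0.1 0.0188
```

View pics/top1.png

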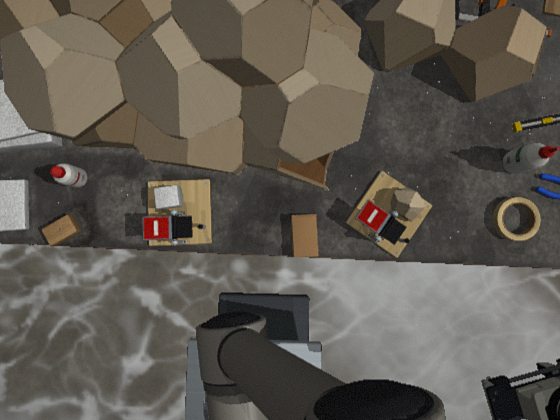

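View pics/scene1.png

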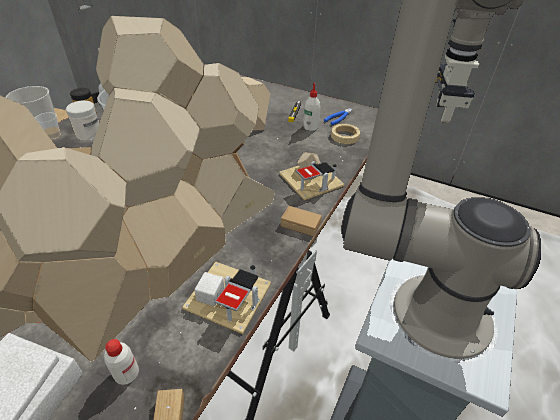

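The top view shows the cell's stand at about (390,215), with the red paddle at (373,216) and the heel at (393,228). The foam stand is at about (178,212), to be left alone.

```bash
python3 - <<'E'
from h import *
im=cv2.imread('pics/top1.png'); P=np.load('top.npy')
cv2.imwrite('pics/crop.png',cv2.resize(im[160:265,335:445],None,fx=5,fy=5,interpolation=cv2.INTER_CUBIC))
b,g,r=[im[...,i].astype(int) for i in range(3)]
roi=np.zeros(b.shape,bool);roi[165:262,340:440]=1
Z=P[...,2]
red=roi&(r>130)&(g<70); blk=roi&(r<45)&(Z>.04)&(Z<.2)
base=roi&(abs(Z-.010)<.005)&(r>b+25)
for n,m in(('red',red),('blk',blk),('base',base)):
    q=P[m];print(n,len(q),np.median(q,0),q.min(0),q.max(0))
q=P[base][:,:2].astype(np.float32);rr=cv2.minAreaRect(q);print(rr,cv2.boxPoints(rr))
q=P[red];u,s,v=np.linalg.svd(q-q.mean(0),full_matrices=False);print('rednormal',v[2],v[0])
q=P[red];print(cv2.minAreaRect(q[:,:2].astype(np.float32)))
q=P[blk];print(np.round(q[::6],3).tolist())
E
```

```text
red 174 [ 0.4482537  -0.2677736   0.06981724] [ 0.40331572 -0.29648267  0.06449267] [ 0.48111909 -0.04999916  1.0832595 ]
blk 413 [ 0.42331271 -0.30943513  0.0667274 ] [ 0.3943275  -0.34759479  0.04783548] [ 0.46108162 -0.26961499  0.07452091]
base 1821 [ 0.4730832  -0.30796615  0.00970446] [ 0.36057294 -0.41789587  0.0050269 ] [ 0.56705177 -0.21256978  0.01495339]
((0.4646766483783722, -0.3160822093486786), (0.1501580774784088, 0.15536223351955414), 56.84786605834961) [[ 0.35858232 -0.33645898]
 [ 0.48865488 -0.421421  ]
 [ 0.570771   -0.29570544]
 [ 0.44069842 -0.21074343]]
rednormal [-0.74323159  0.64490957 -0.17804057] [-0.04364795  0.21880871  0.97479106]
((0.4440793991088867, -0.1721443384885788), (0.0600065179169178, 0.2504469156265259), 4.9815354347229)
[[0.461, -0.311, 0.05], [0.453, -0.304, 0.069], [0.451, -0.306, 0.069], [0.449, -0.306, 0.07], [0.446, -0.304, 0.069], [0.444, -0.296, 0.071], [0.444, -0.312, 0.062], [0.442, -0.301, 0.071], [0.442, -0.318, 0.066], [0.439, -0.302, 0.067], [0.44, -0.316, 0.067], [0.437, -0.294, 0.072], [0.438, -0.31, 0.064], [0.438, -0.323, 0.0
[... 601 characters left out ...]
-0.281, 0.071], [0.419, -0.296, 0.067], [0.419, -0.308, 0.071], [0.42, -0.323, 0.066], [0.416, -0.284, 0.069], [0.417, -0.298, 0.068], [0.417, -0.312, 0.066], [0.417, -0.326, 0.065], [0.414, -0.286, 0.068], [0.414, -0.3, 0.066], [0.415, -0.314, 0.066], [0.415, -0.328, 0.065], [0.412, -0.291, 0.067], [0.412, -0.305, 0.065], [0.413, -0.319, 0.064], [0.41, -0.291, 0.066], [0.41, -0.305, 0.066], [0.41, -0.319, 0.066], [0.408, -0.296, 0.065], [0.408, -0.309, 0.069], [0.408, -0.323, 0.067], [0.406, -0.307, 0.068], [0.406, -0.322, 0.063], [0.403, -0.31, 0.065], [0.404, -0.34, 0.064], [0.401, -0.31, 0.065], [0.402, -0.338, 0.061], [0.399, -0.309, 0.069], [0.4, -0.343, 0.062], [0.397, -0.317, 0.065]]
```

View pics/crop.png

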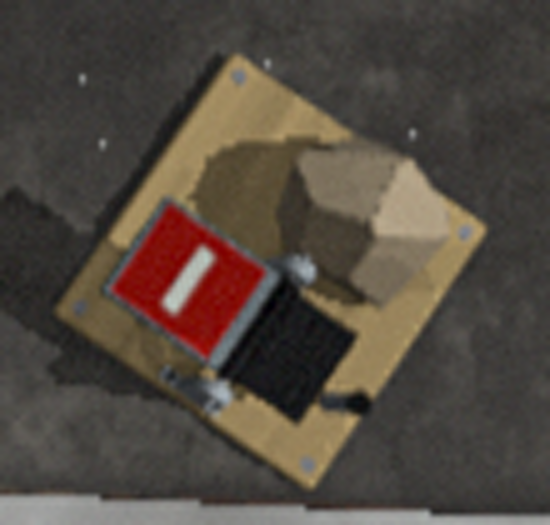

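```bash
cat >> h.py <<'E'
from scipy.spatial.transform import Rotation as Ro
X=np.array([.837,-.547,0]);Y=np.array([.547,.837,0]);PIV=np.array([.4337,-.2959,.0])
def st(x,y,z): return PIV+x*X+y*Y+np.array([0,0,z])
def delta(p):
    s=status.observe();R=Ro.from_euler('xyz',s['tool_rot']).as_matrix()
    return np.round(R.T@(p-s['tool_pos'])*100,2)
def where():
    s=status.observe();d=s['tool_pos']-PIV
    print('t',s['time'],'stand xyz',np.round([d@X,d@Y,s['tool_pos'][2]],4),'F',np.round(s['contact_force'],2),'open',s['opening'])
E
python3 - <<'E'
from h import *
s=status.observe();R=Ro.from_euler('xyz',s['tool_rot']).as_matrix();print(R.round(3))
for sg in(1,-1):
    z=sg*X;y=np.array([0,0,-1.]);D=np.stack([np.cross(y,z),y,z],1)
    print(sg,Ro.from_matrix(R.T@D).as_rotvec().round(3))
print(delta(st(0,-.030,.13)));where()
E
```

```text
[[-0.956 -0.     0.293]
 [-0.293  0.001 -0.956]
 [-0.    -1.    -0.001]]
1 [ 0.001 -0.694 -0.001]
-1 [1.000e-03 2.447e+00 2.000e-03]
[-30.46   6.79  -9.52]
t 0.1 stand xyz [-0.1216 -0.3251  0.1977] F [-0.09  0.88 -0.82] open 0.09190973293894329
```

```bash
python3 -m pendant '[[[-8,1,-2.5,0,-0.15,0,0],[-16,2,-5,0,-0.35,0,0],[-24,4,-7.5,0,-0.55,0,0],[-30.5,6.8,-9.5,0,-0.694,0,0],[-30.5,6.8,-9.5,0,-0.694,0,0],[-30.5,6.8,-9.5,0,-0.694,0,0],[-30.5,6.8,-9.5,0,-0.694,0,0],[-30.5,6.8,-9.5,0,-0.694,0,0],[-30.5,6.8,-9.5,0,-0.694,0,0],[-30.5,6.8,-9.5,0,-0.694,0,0],[-30.5,6.8,-9.5,0,-0.694,0,0],[-30.5,6.8,-9.5,0,-0.694,0,0]]]'
python3 - <<'E'
from h import *
where(); s=status.observe();R=Ro.from_euler('xyz',s['tool_rot']).as_matrix();print(R.T@X,R.T@Y)
c=cam('wrist','w1.png')
E
```

```text
time: 1.3
tool_pos: [0.4171, -0.3225, 0.1307]
tool_rot: [-1.57, -0.0, -2.152]
contact_force: [0.3, -1.0, 0.4]
opening: 0.0019
t 1.3 stand xyz [ 0.0007 -0.0313  0.1307] F [ 0.33 -0.97  0.39] open 0.0019483347313366648
[-1.90621921e-03  6.91135649e-04  9.99886938e-01] [-9.99887131e-01 -3.02506076e-04 -1.90601048e-03]
```

View pics/w1.png

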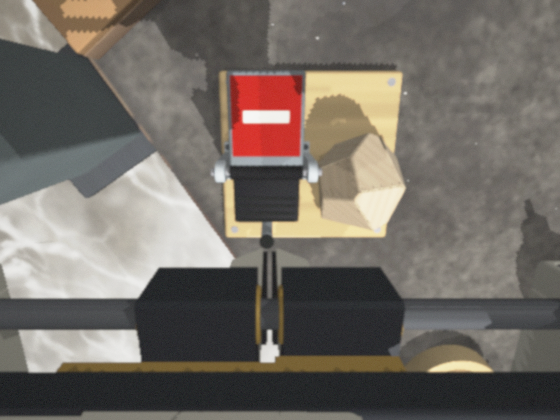

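The wrist view shows the red paddle at (267,115), the heel at (267,192) and the fingers in line with them at column 268. I'll check the pivot numerically from here.

```bash
python3 - <<'E'
from h import *
c=cam('wrist');P=world(c);d=P-PIV;S=np.stack([d@X,d@Y,P[...,2]],-1)
im=c['image'].astype(int)
red=(im[...,0]>130)&(im[...,1]<70)&(im[...,2]<70)
red[:, :200]=0;red[:,330:]=0
q=S[red];print('red',np.percentile(q,[2,50,98],axis=0).round(4))
for v,u in((115,267),(80,267),(150,240),(185,267),(192,267),(205,267),(217,267),(192,240),(192,295),(170,220),(170,313),(242,266)):print(v,u,S[v,u].round(4))
E
```

```text
red [[-0.0242  0.0145  0.0674]
 [-0.0017  0.0437  0.0697]
 [ 0.021   0.0656  0.0721]]
115 267 [-0.0005  0.0416  0.0696]
80 267 [-0.0004  0.0644  0.0699]
150 240 [-0.0199  0.0175  0.0692]
185 267 [-0.0007 -0.0088  0.0663]
192 267 [-0.0007 -0.0142  0.0663]
205 267 [-0.0008 -0.0248  0.0651]
217 267 [-0.0008 -0.0344  0.0653]
192 240 [-0.0211 -0.0145  0.0651]
192 295 [ 0.0204 -0.0145  0.0654]
170 220 [-0.0345  0.0036  0.0721]
170 313 [0.0325 0.0034 0.0719]
242 266 [-0.0017 -0.0569  0.061 ]
```

```bash
python3 -m pendant '[[[-0.4,2.5,0,0,0,0,0],[-0.4,5,0,0,0,0,0],[-0.4,5.8,0,0,0,0,0],[-0.4,6.3,0,0,0,0,0],[-0.4,6.8,0,0,0,0,0],[-0.4,7.3,0,0,0,0,0],[-0.4,7.8,0,0,0,0,0],[-0.4,8.3,0,0,0,0,0],[-0.4,8.7,0,0,0,0,0],[-0.4,9.0,0,0,0,0,0],[-0.4,9.0,0,0,0,0,0]]]'
python3 - <<'E'
from h import *
where();cam('wrist','w2.png')
E
```

```text
time: 2.5
tool_pos: [0.4198, -0.3181, 0.0399]
tool_rot: [-1.571, 0.0, -2.15]
contact_force: [-0.4, 0.4, -0.0]
opening: -0.0
t 2.5 stand xyz [ 0.0005 -0.0262  0.0399] F [-0.39  0.35 -0.  ] open -1.8043852771593497e-06
```

View pics/w2.png

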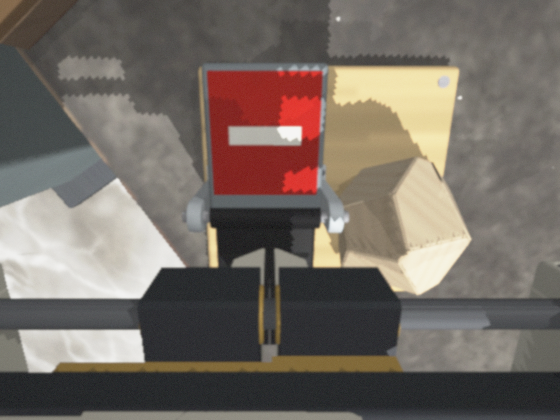

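The paddle is raised: its red face now spans rows 70–195. I'll measure the angle, then retract straight up.

```bash
python3 - <<'E'
from h import *
c=cam('wrist');P=world(c);d=P-PIV;S=np.stack([d@X,d@Y,P[...,2]],-1)
for v in(75,100,130,160,190):print(v,S[v,220].round(4))
E
python3 -m pendant '[[[0,-2,0,0,0,0,0],[0,-5,0,0,0,0,0],[0,-9,0,0,0,0,0],[0,-13,0,0,0,0,0],[-3,-13,0,0,0,0,0],[-8,-13,0,0,0,0,0],[-12,-13,0,0,0,0,0],[-12.5,-13,0,0,0,0,0],[-12.5,-13,0,0,0,0,0]]]'
python3 - <<'E'
from h import *
where()
c=cam('top','top2.png')
P=world(c);d=P-PIV;S=np.stack([d@X,d@Y,P[...,2]],-1)
im=c['image'].astype(int);red=(im[...,0]>90)&(im[...,1]<60)&(im[...,2]<60);red[:,:335]=0;red[:,440:]=0;red[:165]=0;red[262:]=0
q=S[red];print(len(q),np.percentile(q,[5,50,95],axis=0).round(4) if len(q) else '')
E
```

```text
75 [-0.0199  0.0656  0.0706]
100 [-0.0205  0.0555  0.0697]
130 [-0.0212  0.0427  0.0684]
160 [-0.0217  0.0294  0.0691]
190 [-0.0225  0.0149  0.0676]
time: 3.5
tool_pos: [0.4888, -0.2128, 0.1705]
tool_rot: [-1.57, -0.0, -2.147]
contact_force: [-0.8, -0.4, -0.8]
opening: 0.0004
t 3.5 stand xyz [0.0006 0.0997 0.1705] F [-0.78 -0.38 -0.78] open 0.0003765261777138823
89 [[-0.023   0.0136  0.0657]
 [-0.0141  0.0239  0.0691]
 [-0.0048  0.0337  0.0723]]
```

The depth says otherwise: the paddle is still flat (z≈0.069 along its whole length), so the press missed. I'll find out where the fingertips really are.

```bash
python3 - <<'E'
from h import *
s=status.observe()
def proj(c,p):
    q=c['camera_from_world']@np.append(p,1);return c['cx']+c['fx']*q[0]/-q[2],c['cy']-c['fy']*q[1]/-q[2],-q[2]
R=Ro.from_euler('xyz',s['tool_rot']).as_matrix()
for n in('wrist','scene','top'):
    c=cam(n,n+'3.png')
    print(n,[np.round(proj(c,s['tool_pos']-R[:,1]*k),3) for k in(0,.02,.05)])
    if n=='wrist':
        P=world(c);print('cam',np.linalg.inv(c['camera_from_world'])[:3,3])
        for v,u in((250,255),(265,268),(258,290),(290,268),(350,268),(300,200)):print(v,u,(R.T@(P[v,u]-s['tool_pos'])).round(4))
    if n=='scene':
        u,v=map(int,proj(c,st(0,0,.08))[:2]);im=c['image'][v-90:v+50,u-90:u+90,::-1];cv2.imwrite('pics/sc3.png',cv2.resize(im,None,fx=4,fy=4,interpolation=cv2.INTER_CUBIC));print(u-90,v-90)
E
```

```text
wrist [array([2.68945e+02, 2.46920e+02, 2.01000e-01]), array([2.68930e+02, 2.61931e+02, 1.82000e-01]), array([2.68900e+02, 2.91478e+02, 1.53000e-01])]
cam [ 0.5320866  -0.14674013  0.3558785 ]
250 255 [ 0.0462  0.1002 -0.0127]
265 268 [-0.0094 -0.0427 -0.0004]
258 290 [-0.0115 -0.0397  0.0098]
290 268 [-0.0095 -0.0649 -0.0003]
350 268 [ 0.2118  0.1697 -0.0014]
300 200 [-0.0362 -0.1151 -0.0161]
scene [array([292.69 , 146.81 ,   1.086]), array([293.02 , 140.587,   1.072]), array([293.531, 130.957,   1.052])]
229 74
top [array([358.885, 196.514,   0.918]), array([360.683, 195.64 ,   0.898]), array([363.534, 194.255,   0.868])]
```

View pics/sc3.png

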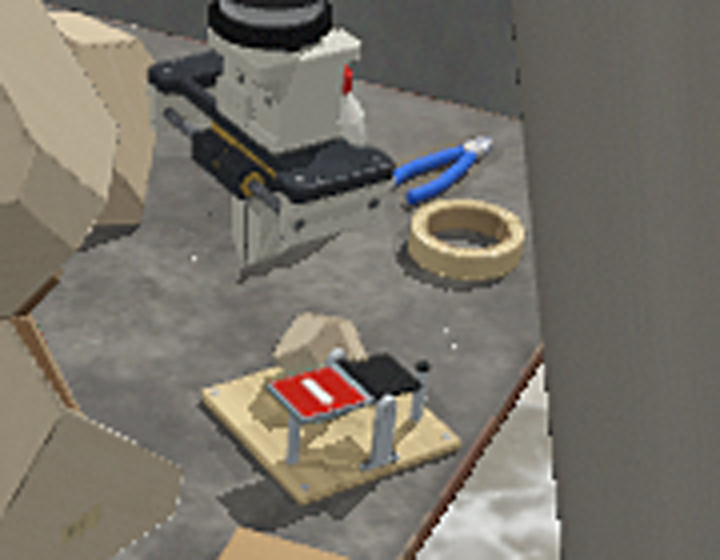

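```bash
python3 - <<'E'
from h import *
s=status.observe();R=Ro.from_euler('xyz',s['tool_rot']).as_matrix()
for n in('scene','wrist'):
    c=cam(n);P=world(c);L=(P-s['tool_pos'])@R   # tool axes
    m=(c['range_z']>0)&(abs(L[...,0])<.06)&(abs(L[...,2])<.08)&(L[...,1]>-.06)&(L[...,1]<.06)
    q=L[m];print(n,m.sum())
    for lo in np.arange(-.06,.06,.008):
        k=q[(q[:,1]>=lo)&(q[:,1]<lo+.008)]
        if len(k):print(lo.round(3),len(k),'x',k[:,0].min().round(4),k[:,0].max().round(4),'z',k[:,2].min().round(4),k[:,2].max().round(4))
    if n=='wrist':
        for v in range(225,300,6):print(v,L[v,255].round(4),L[v,280].round(4))
        cv2.imwrite('pics/w4.png',c['image'][180:380,150:400,::-1].repeat(2,0).repeat(2,1))
E
```

```text
scene 104
-0.06 29 x -0.014 0.0018 z -0.0201 0.0176
-0.052 36 x -0.014 0.0065 z -0.0208 0.0159
-0.044 26 x -0.014 0.0055 z -0.0194 0.0152
-0.036 13 x -0.0144 0.0077 z -0.0125 0.0084
wrist 1314
-0.06 194 x -0.0118 -0.0019 z -0.0034 0.0039
-0.052 353 x -0.012 -0.009 z -0.017 0.0175
-0.044 511 x -0.012 -0.0089 z -0.0166 0.0171
-0.036 246 x -0.0119 -0.0092 z -0.0115 0.012
-0.028 10 x -0.0112 -0.0093 z -0.0035 0.0041
225 [ 0.0442  0.1617 -0.0151] [0.0448 0.1635 0.0118]
231 [ 0.0279  0.1002 -0.0125] [0.028  0.1004 0.0098]
237 [ 0.0334  0.0998 -0.0125] [0.0325 0.0975 0.0097]
243 [ 0.039   0.0994 -0.0126] [0.0395 0.1004 0.0099]
249 [ 0.0449  0.0994 -0.0127] [0.045  0.0997 0.0099]
255 [-0.0113 -0.0359 -0.0066] [-0.0113 -0.036   0.0053]
261 [-0.0112 -0.0423 -0.0064] [-0.0113 -0.0425  0.0051]
267 [-0.0366 -0.0991 -0.0038] [-0.036  -0.0979  0.0032]
273 [-0.0799 -0.1855  0.0002] [-0.0367 -0.1027  0.003 ]
279 [-0.0364 -0.1054 -0.0036] [-0.0358 -0.1045  0.003 ]
285 [-0.0365 -0.1088 -0.0034] [-0.0363 -0.1084  0.0029]
291 [-0.0367 -0.112  -0.0033] [-0.0363 -0.1113  0.0028]
297 [-0.0365 -0.1144 -0.0032] [-0.0354 -0.1125  0.0028]
```

View pics/w4.png

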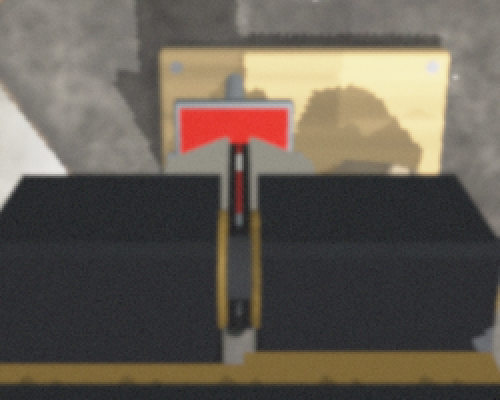

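The depth shows the closed fingertips end about 28 mm short of the reported TCP. At the "press" they were therefore at z≈0.068, just above the heel, which agrees with the zero force. I'll press again with that offset.

```bash
python3 -m pendant '[[[5,0,0,0,0,0,0],[10,0,0,0,0,0,0],[12.9,3,0,0,0,0,0],[12.9,8,0,0,0,0,0],[12.9,12,0,0,0,0,0],[12.9,13,0,0,0,0,0],[12.9,13.5,0,0,0,0,0],[12.9,14,0,0,0,0,0],[12.9,14.5,0,0,0,0,0],[12.9,15,0,0,0,0,0],[12.9,15,0,0,0,0,0]]]'
python3 - <<'E'
from h import *
where()
c=cam('wrist');P=world(c);d=P-PIV;S=np.stack([d@X,d@Y,P[...,2]],-1)
im=c['image'].astype(int);red=(im[...,0]>100)&(im[...,1]<60)&(im[...,2]<60)&(abs(S[...,0])<.04)
q=S[red];print(len(q),np.polyfit(q[:,1],q[:,2],1),q[:,1].min(),q[:,1].max(),q[:,2].max())
E
```

```text
time: 4.9
tool_pos: [0.4183, -0.322, 0.0206]
tool_rot: [-1.569, -0.001, -2.149]
contact_force: [0.3, -0.4, 0.2]
opening: 0.0005
t 4.9 stand xyz [ 0.0014 -0.0303  0.0206] F [ 0.28 -0.41  0.22] open 0.0005426676123569145
10757 [0.98578375 0.0666115 ] 0.007606478303585689 0.04975399051667144 0.20612793701932855
```

The paddle is now at 45°. I'll press 8 mm further, then retract and go round behind it.

```bash
python3 -m pendant '[[[0,0.4,0,0,0,0,0],[0,0.8,0,0,0,0,0],[0,0.8,0,0,0,0,0],[0.3,-4,0,0,0,0,0],[0.3,-8,0,0,0,0,0],[0.3,-12,0,0,0,0,0],[0,-15,0,0,0,0,0],[-5,-15,0,0,0,0,0],[-10,-15,0,0,0,0,0],[-14.5,-15,0,0,0,0,0],[-14.5,-15,0,0,0,0,0]]]'
python3 - <<'E'
from h import *
where()
c=cam('top','top5.png');P=world(c);d=P-PIV;S=np.stack([d@X,d@Y,P[...,2]],-1)
m=(abs(S[...,0])<.022)&(abs(S[...,1])<.075)&(S[...,2]>.02)&(S[...,2]<.145)
q=S[m]
for lo in np.arange(-.07,.07,.01):
    k=q[(q[:,1]>=lo)&(q[:,1]<lo+.01)]
    if len(k):print(lo.round(3),len(k),np.median(k[:,2]).round(4),k[:,2].max().round(4))
E
```

```text
time: 6.05
tool_pos: [0.499, -0.1956, 0.1701]
tool_rot: [-1.572, 0.002, -2.144]
contact_force: [0.2, -0.9, -0.4]
opening: 0.0002
t 6.05 stand xyz [-0.0002  0.1197  0.1701] F [ 0.21 -0.93 -0.4 ] open 0.00022201928917978307
-0.03 25 0.0363 0.0421
-0.02 61 0.0472 0.0554
-0.01 57 0.0681 0.0738
0.0 66 0.0763 0.0854
0.01 64 0.092 0.101
0.02 70 0.1054 0.115
0.03 82 0.1208 0.1254
0.04 15 0.122 0.1246
0.05 3 0.0599 0.0647
```

```bash
python3 -m pendant '[[[0,5,0,0,0,0,0],[0,9.8,0,0,0,0,0],[3,9.8,0,0,0,0,0],[6,9.8,0,0,0,0,0],[7,9.8,0,0,0,0,0],[8,9.8,0,0,0,0,0],[9,9.8,0,0,0,0,0],[10,9.8,0,0,0,0,0],[11,9.8,0,0,0,0,0],[12,9.8,0,0,0,0,0],[13,9.8,0,0,0,0,0],[14,9.8,0,0,0,0,0],[14,9.8,0,0,0,0,0]]]'
python3 - <<'E'
from h import *
where();c=cam('scene')
u,v=308,165;im=c['image'][v-70:v+60,u-90:u+90,::-1];cv2.imwrite('pics/sc6.png',cv2.resize(im,None,fx=4,fy=4,interpolation=cv2.INTER_CUBIC))
E
```

```text
time: 7.4
tool_pos: [0.4198, -0.3186, 0.0723]
tool_rot: [-1.571, -0.001, -2.151]
contact_force: [0.7, -0.1, -0.2]
opening: 0.0002
t 7.4 stand xyz [ 0.0008 -0.0266  0.0723] F [ 0.72 -0.06 -0.23] open 0.0001520248776743895
```

View pics/sc6.png

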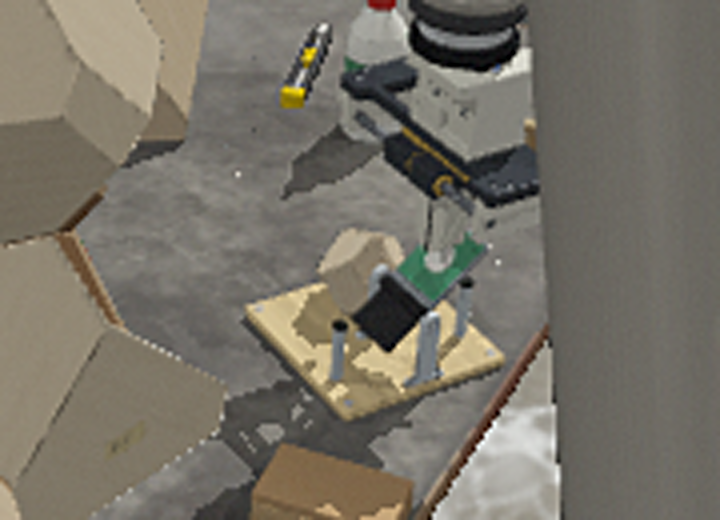

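The flag is past upright, with the green face at about (440,265) and the fingertips against it. Now I'll lay it down gently.

```bash
python3 -m pendant '[[[0.7,0,0,0,0,0,0],[1.4,0,0,0,0,0,0],[2,0.4,0,0,0,0,0],[2,0.8,0,0,0,0,0],[2,1.2,0,0,0,0,0],[2,1.6,0,0,0,0,0],[2,2,0,0,0,0,0],[2,2.4,0,0,0,0,0],[2,2.7,0,0,0,0,0],[2,2.9,0,0,0,0,0],[2,2.9,0,0,0,0,0]]]'
cat > ck.py <<'E'
from h import *
where()
c=cam('wrist');P=world(c);d=P-PIV;S=np.stack([d@X,d@Y,P[...,2]],-1)
im=c['image'].astype(int)
for n,m in(('green',(im[...,1]>im[...,0]+40)&(im[...,1]>im[...,2]+15)),('heel',(im.max(-1)<60))):
    m&=(abs(S[...,0])<.022)&(abs(S[...,1])<.075)&(S[...,2]>.03)&(S[...,2]<.11);q=S[m]
    if len(q)>20:print(n,len(q),np.polyfit(q[:,1],q[:,2],1).round(4),q.min(0).round(4),q.max(0).round(4))
E
python3 ck.py
```

```text
time: 8.55
tool_pos: [0.4095, -0.334, 0.043]
tool_rot: [-1.571, 0.0, -2.15]
contact_force: [-0.2, 0.6, -0.2]
opening: 0.0003
t 8.55 stand xyz [ 0.0006 -0.0451  0.043 ] F [-0.17  0.63 -0.21] open 0.00034159728981944526
green 3803 [-0.0635  0.0673] [-0.022  -0.0441  0.0665] [ 0.022  -0.0111  0.0899]
heel 9544 [-0.2169  0.0708] [-0.022  -0.0362  0.0581] [0.022  0.0641 0.11  ]
```

About 4° remain, so I'll ease down a few mm while watching the force.

```bash
python3 -m pendant '[[[0,0.1,0,0,0,0,0],[0,0.2,0,0,0,0,0],[0,0.3,0,0,0,0,0],[0,0.3,0,0,0,0,0]]]'; python3 ck.py
```

```text
time: 9.0
tool_pos: [0.4096, -0.3342, 0.0403]
tool_rot: [-1.571, -0.0, -2.15]
contact_force: [0.4, -1.1, 1.0]
opening: 0.0003
t 9.0 stand xyz [ 0.0008 -0.0452  0.0403] F [ 0.44 -1.05  0.99] open 0.00028878947086289155
green 3710 [-0.0165  0.0673] [-0.022  -0.044   0.0656] [ 0.022  -0.0113  0.0861]
heel 9996 [-0.1892  0.071 ] [-0.022  -0.0362  0.0586] [0.022  0.0637 0.1099]
```

```bash
python3 -m pendant '[[[0,0.1,0,0,0,0,0],[0,0.1,0,0,0,0,0],[0,0.2,0,0,0,0,0],[0,0.2,0,0,0,0,0]]]'; python3 ck.py
```

```text
time: 9.45
tool_pos: [0.4096, -0.3343, 0.0391]
tool_rot: [-1.57, -0.0, -2.15]
contact_force: [-2.2, 1.6, 7.5]
opening: 0.0006
t 9.45 stand xyz [ 0.0008 -0.0453  0.0391] F [-2.19  1.58  7.46] open 0.0006240986124361452
green 3556 [0.0028 0.0673] [-0.022  -0.0439  0.0649] [ 0.022  -0.0116  0.086 ]
heel 10203 [-0.1797  0.0711] [-0.022  -0.0363  0.0578] [0.022  0.0638 0.1095]
```

It now lies on the rest stop: 7.5 N upward at the finger, slope about 0. I'll lift straight up and check everything.

```bash
python3 -m pendant '[[[0,-1,0,0,0,0,0],[0,-4,0,0,0,0,0],[0,-8,0,0,0,0,0],[0,-12,0,0,0,0,0],[3,-15,0,0,0,0,0],[8,-15,0,0,0,0,0],[8,-15,0,0,0,0,0]]]'; python3 ck.py; python3 - <<'E'
from h import *
c=cam('top','top7.png');P=world(c);P0=np.load('top.npy');im=c['image'].astype(int)
Z=P[...,2];roi=np.zeros(Z.shape,bool);roi[165:262,340:440]=1
q=P[roi&(abs(Z-.01)<.005)&(im[...,0]>im[...,2]+25)][:,:2].astype(np.float32);print(cv2.minAreaRect(q))
o=cv2.imread('pics/top1.png')[:,:,::-1].astype(int)
for n,sl in(('foam stand',np.s_[170:250,130:220]),('block',np.s_[205:260,285:325])):print(n,np.abs(o[sl]-im[sl]).mean(),np.nanmax(abs(np.where(Z[sl]<.2,Z[sl]-P0[sl][...,2],0))))
a=np.hstack([x[160:265,335:445] for x in(o,im)]).astype(np.uint8);cv2.imwrite('pics/fin.png',cv2.resize(a[:,:,::-1],None,fx=3.5,fy=3.5,interpolation=cv2.INTER_CUBIC))
E
```

```text
time: 10.2
tool_pos: [0.3634, -0.4055, 0.1898]
tool_rot: [-1.568, -0.003, -2.154]
contact_force: [0.6, 0.8, 0.4]
opening: 0.0005
t 10.2 stand xyz [ 0.0011 -0.1302  0.1898] F [0.58 0.8  0.38] open 0.00048399228693113064
green 2774 [0.0011 0.0673] [-0.022  -0.0656  0.0648] [ 0.022  -0.0115  0.0695]
heel 2420 [-0.0855  0.0686] [-0.022  -0.004   0.0642] [0.0218 0.0288 0.0719]
((0.46480318903923035, -0.31576108932495117), (0.1502823382616043, 0.15555305778980255), 56.45625686645508)
foam stand 10.932175925925925 1.8735763464322646
block 20.97833333333333 1.0876621395426698
```

View pics/fin.png

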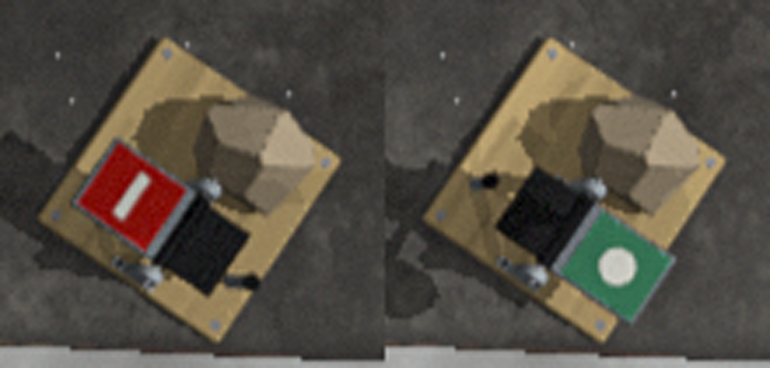

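Green face up, white disc at (617,266); the stand and the sample are where they were. I'll check the foam stand and block once more with a robust measure, then hand in.

```bash
python3 - <<'E'
from h import *
Z=world(cam('top'))[...,2];Z0=np.load('top.npy')[...,2]
for n,sl in(('foam',np.s_[170:250,130:220]),('block',np.s_[205:260,285:325])):
    k=(Z[sl]<.2)&(Z0[sl]<.2);e=abs(Z[sl]-Z0[sl])[k];print(n,k.mean(),np.percentile(e,[50,95,99]))
where();robot.hand_in()
E
```

```text
foam 0.9930555555555556 [0.00182678 0.0053783  0.00703054]
block 0.9913636363636363 [0.00194692 0.00590452 0.00850323]
t 10.35 stand xyz [ 0.0003 -0.125   0.1881] F [0.14 0.32 1.1 ] open 0.00047752943061130917
the job is handed in; nothing more can be done
```

The flag on the wooden cell's stand now lies flat on its other rest, green face up, and the job is handed in at 10.35 s. I pressed the heel down to raise the paddle to about 55°, pushed it over from behind with the closed fingertips, and eased it onto the rest.

**Last checks**
- **Flag:** the green face lies level (slope 0.001) at z ≈ 0.067 m. The press onto the stop ended at 7.5 N.
- **Stand:** it shifted by less than 1 mm. Its fitted angle changed by 0.4°, which I take as measurement noise.
- **Wooden cell:** it looks unmoved in the before and after pictures.
- **Foam stand and sanding block:** their heights match the start within noise (median difference about 2 mm), and the arm never went near them.
- **Robot:** it ended clear of everything.

**What failed or disagreed**
- **First heel press:** it missed. Camera depth showed the closed fingertips ending about 28 mm short of the reported TCP, so I allowed for that afterwards.
- **First foam and block comparison:** it gave large differences. I put these down to a few stray depth pixels and the arm's changed shadow, since they vanished in the robust repeat.

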